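# Find the heavy side of a loaded tube rotator and hold it at the bottom

## Robot

A 7-joint arm with a two-finger parallel gripper is mounted at the origin on a cart in front of the work surface, level with it; the furniture and walls round the work are solid. World frame = base frame: x ahead of the robot, y to its left, z up, the work surface at z = 0. Lengths are in m, angles in rad, forces in N, time in s.
With the tool pointing down it reaches from about 0.425 to 0.825 m from the base axis. Payload 3.6 kg.
Tool frame: the origin (TCP) lies where the fingers leave the gripper's body, on its centre line; the fingertips stand 73 mm ahead of it and the grasp point (between the pads) lies 54 mm ahead of it; z points along the fingers, y is the line along which they close (so a half turn about z gives the same grasp; the last joint's range is limited). The gripper opens to 85 mm and grips with 20 to 120 N. Pads are 22 mm wide; open, the fingers measure 114 mm over their backs; the gripper's body (76 mm by 85 mm) begins 54 mm behind the grasp point. The pads swing forward as they close: fully open they stand 13 mm farther back than shut.
Start: joints at [1.28, 0.615, -0.013, 1.423, 0.008, 1.103, -0.04], TCP at [0.169, -0.627, 0.304] pointing down, gripper open.
Joint ranges: [-3.12, 3.12], [-0.3, 2.06], [-1.34, 1.32], [0.26, 2.42], [-1.36, 4.5], [0.01, 1.98], [-2.84, 2.84]. Speed limits (rad/s): [2.79, 2.79, 3.14, 3.14, 3.14, 3.14, 3.14].

## Interface

Orientations are given as a unit quaternion [x, y, z, w].
In Python, from station import arm, snapshot, camera_info, ticket gives the robot as it stands. Calls block until the motion is done:
- arm.movep(position, orientation): joint-space move of the TCP to a pose.
- arm.line_to(position, velocity=0.15, ori=None): straight line of the TCP; ori=None keeps the orientation; velocity is the mean speed in m/s.
- arm.move_j(angles): joint-space move.
- arm.move_gripper(opening, effort=None): opening from 0.0 (shut) to 1.0 (fully open); effort is the grip in N (None keeps the last); returns when the fingers have stopped.
- arm.pause(seconds).
- arm.ik(position, orientation): joint angles nearest the present ones, or None.
- snapshot(name): name is "scene" or "top"; returns the picture (420x560x3 uint8, blue, green, red); there is no depth.
- camera_info(name): a dict with "fx", "fy", "cx", "cy" (pixels), "R" (3x3) and "t" (3): a world point X has camera coordinates R X + t. Camera axes: x right, y down, z forward; pixel columns grow to the right and rows downward; lengths in m; the calibration is good to about 2 mm. A picture is of the moment at which its call begins. camera_info takes no time and is no camera call.
A pose or a line that the arm cannot do raises arm.MotionError and nothing moves.
- ticket.finish_job(): hands the job in; it is judged then, once.
Readings, each from a call of its own:
- arm.read_time(): time.
- arm.read_joint_positions(): joint angles.
- arm.read_dq(): joint speeds.
- arm.read_effort(): joint torques, N m.
- arm.read_tool_pos(): TCP position.
- arm.read_eef_rot(): TCP orientation.
- arm.read_ft_force(): force on the tool from outside, world axes, zero at the start.
- arm.read_wrist_torque(): the same for the moment, N m.
- arm.read_opening(): opening from 0.0 (shut) to 1.0 (fully open).
- arm.read_finger_force(): force on a finger pad.
Only numpy, scipy, OpenCV 4.12 (cv2) and the standard library are available. Lean on these libraries where they do the work, as an engineer would, in place of code of your own. Each camera call takes 0.05 s, during which the arm holds its last target. There are 200 camera calls.

## Task

The four amber tubes on the tilted wheel of the tube rotator look alike but are not filled alike, so the wheel has a heavy side, although the drive's drag keeps it from swinging down by itself. Turn the wheel by hand, unhurriedly and by half a turn or more, feeling where it goes stiff and where it goes easy, then bring the heavy side to the lowest point of the wheel and finish still gripping the wheel, holding it motionless there for me to clip in the counter tube at the top. Leave the counter tube, the beaker and the specimen pot where they stand.

Things in the scene. Friction and masses are not known exactly. Their poses are not given: they have to be found in the camera images.
- rotator: tube rotator, fixed to the bench: white base 200 x 176 x 40 mm (x, y, z) with a blue band, controls on its front (-x) face; bracket and motor carry the tilted wheel. Origin: centre of the underside, z up. In this frame the wheel's centre is at (-0.030, 0, 0.190) and its axis points out of the wheel's front along (-0.707, 0, 0.707), 45 degrees up
- wheel: the rotator's wheel, 182 mm across: aluminium disc (110 mm, 10 mm thick), black hub nut (26 mm, top 21 mm over the mid-plane), eight black collars (38 mm across) round the rim, every second one holding an amber tube, the others empty. Origin: its centre; z out along its axis, x to the red-capped tube. Turns without limit. The fillings differ from run to run
- wheel_centre (a point): centre of the wheel, on its axis at the disc's mid-thickness, 190 mm above the bench. The drive drags on the wheel evenly, about 0.38 N m either way, so it stays where it is left; the load adds or takes at most 0.22 to 0.28 N m about the axis: stiffer while the heavy side climbs, easier while it comes down. The heavy side cannot be seen; heavy_spot is its middle, inside the disc
- cap_red (a point): red screw cap, 33 mm across and 14 mm tall, of a tube in the wheel. Point: on the tube's axis at mid-cap, 72 mm from the wheel's axis, 55 mm in front of the disc's mid-plane. Below the cap the tube is 29 mm thick, 38 mm of it clear above its collar. Each tube turns easily about its own axis in its collar but stays in, so a gripped cap works as a crank handle. Next caps: 102 mm off
- cap_white1 (a point): white screw cap, 33 mm across and 14 mm tall, of a tube in the wheel. Point: on the tube's axis at mid-cap, 72 mm from the wheel's axis, 55 mm in front of the disc's mid-plane. Below the cap the tube is 29 mm thick, 38 mm of it clear above its collar. It sits a quarter turn anticlockwise from the red one
- cap_white2 (a point): white screw cap, 33 mm across and 14 mm tall, of a tube in the wheel. Point: on the tube's axis at mid-cap, 72 mm from the wheel's axis, 55 mm in front of the disc's mid-plane. Below the cap the tube is 29 mm thick, 38 mm of it clear above its collar. It is across from the red one
- cap_white3 (a point): white screw cap, 33 mm across and 14 mm tall, of a tube in the wheel. Point: on the tube's axis at mid-cap, 72 mm from the wheel's axis, 55 mm in front of the disc's mid-plane. Below the cap the tube is 29 mm thick, 38 mm of it clear above its collar. It sits a quarter turn clockwise from the red one
- counter_tube: spare amber tube with a blue cap, 33 x 33 x 112 mm, standing loose beside the rotator; bystander. Origin: centre of its foot, z up
- beaker: empty glass beaker, 54 x 60 x 83 mm, standing loose beside the rotator; bystander. Origin: centre of its foot, z up
- pot: clear specimen pot with white cap and blue crystals, 32 x 32 x 58 mm, standing loose beside the rotator; bystander. Origin: centre of its foot, z up

How it is judged:
By the outcome, as a careful person would: the job done as asked, in the order asked, and still so for the second after the job is handed in, while the arm keeps its last pose, push and grip.
It also fails if it takes over 69 s, if anything falls off the work surface, if the arm or the gripper's body presses on something with over 40 N, if the wrist force passes 120 N, or if a joint passes its speed limit or range.

## Working session

There is one attempt and no reset: what is moved stays moved. The work goes in short steps, each a Python script; the robot and the scene stay as the last script left them, time stands still between calls to the robot, and variables do not carry over. Pictures are saved under pics/ and viewed, at most 10 in all, crops included, and the job is handed in when it is done.

```bash
ls; mkdir -p pics; python3 - <<'E'
from station import arm,snapshot,camera_info
import cv2,numpy as np
for n in("scene","top"):
    cv2.imwrite(f"pics/{n}0.png",snapshot(n)); c=camera_info(n); print(n,c)
print(arm.read_time(),arm.read_eef_rot(),arm.read_ft_force())
E
```

```text
pics
scene {'fx': 379.04341203730627, 'fy': 379.04341203730627, 'cx': 271.74822435351984, 'cy': 211.8893843394891, 'R': array([[ 0.62837484, -0.77788546, -0.00626653],
       [-0.51841228, -0.41273948, -0.74892912],
       [ 0.57999463,  0.47385686, -0.66262048]]), 't': array([-0.25253636,  0.52338215,  0.54357735])}
top {'fx': 442.9737505254188, 'fy': 442.9737505254188, 'cx': 279.0950983037726, 'cy': 209.77923572647444, 'R': array([[-2.10344104e-02, -9.99778475e-01,  7.44789926e-04],
       [-9.78616652e-01,  2.04367117e-02, -2.04674839e-01],
       [ 2.04614278e-01, -5.03407839e-03, -9.78829738e-01]]), 't': array([0.16876627, 0.6248749 , 0.94451181])}
0.1 [ 9.91309572e-01  1.31544431e-01 -1.58468138e-04 -1.17021158e-03] [-0.67706742  0.208949   -0.18625777]
```

View pics/scene0.png

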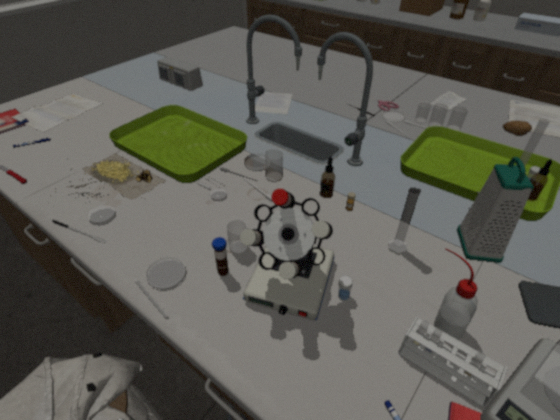

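View pics/top0.png

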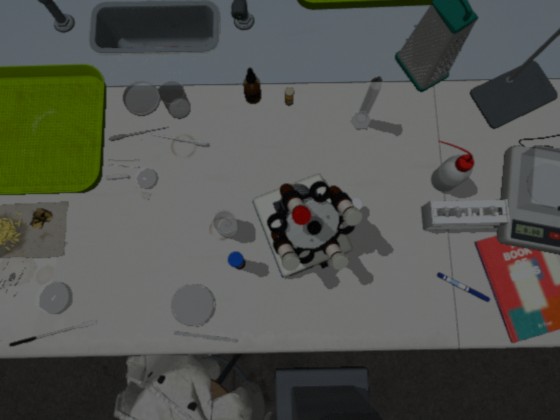

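The scene view shows the rotator at about (290,250), with the red cap at (280,197), the blue-capped counter tube at (221,255), the beaker at (237,235) and the pot at (345,288). In the top view the wheel is near (314,225), the red cap at (301,215), the counter tube at (236,260) and the beaker at (225,225). I'll enlarge both.

```bash
python3 - <<'E'
import cv2,numpy as np
a=cv2.imread("pics/scene0.png")[170:330,200:370];b=cv2.imread("pics/top0.png")[160:290,210:380]
a=cv2.convertScaleAbs(cv2.resize(a,None,fx=3.5,fy=3.5,interpolation=2),alpha=1.6)
b=cv2.convertScaleAbs(cv2.resize(b,None,fx=4.5,fy=4.5,interpolation=2),alpha=1.6)
cv2.imwrite("pics/c1.png",a);cv2.imwrite("pics/c2.png",b)
E
```

```text
(no output)
```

View pics/c1.png

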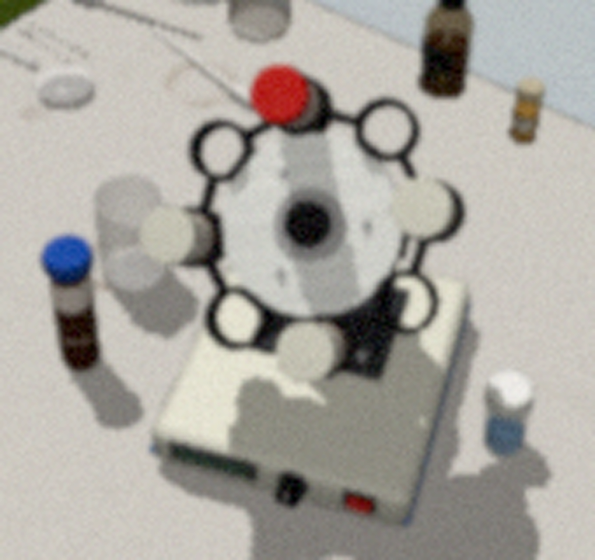

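View pics/c2.png

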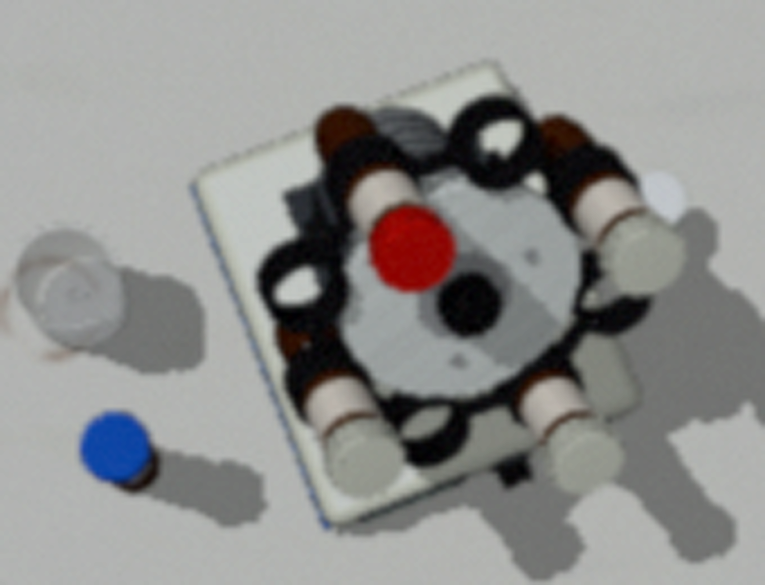

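The crops show the hub, red cap (top of the wheel) and three white caps clearly in both views: hub (308,222)/(470,304) and red (280,95)/(412,248) in crop pixels. Next I triangulate these points.

```bash
cat > h.py <<'E'
from station import arm,snapshot,camera_info,ticket
import cv2,numpy as np
from scipy.spatial.transform import Rotation as R
def proj(n):
    c=camera_info(n); return np.array([[c["fx"],0,c["cx"]],[0,c["fy"],c["cy"]],[0,0,1]])@np.c_[c["R"],c["t"]]
def tri(a,b):
    p=cv2.triangulatePoints(proj("scene"),proj("top"),np.float64(a).T,np.float64(b).T); return (p[:3]/p[3]).T
E
python3 - <<'E'
from h import *
a=np.array([[280,95],[425,207],[308,350],[168,235],[308,222]])/3.5+[200,170]
b=np.array([[412,248],[645,252],[583,452],[365,457],[470,304]])/4.5+[210,160]
P=tri(a,b);print(P.round(4))
q=(P.T@np.eye(3)[:, :0]) if 0 else None
for n,u in(("scene",a),("top",b)):
    h=np.c_[P,np.ones(5)]@proj(n).T; print(n,(h[:,:2]/h[:,2:]-u).round(1).tolist())
C=P[:4];m=C.mean(0);n=np.linalg.svd(C-m)[2][2];n*=np.sign(n[2]);print(m,n,np.linalg.norm(C-m,axis=1),np.degrees(np.arctan2(-n[1],-n[0])))
# base top corners at z=.04 from top view
M=proj("top"); Hm=np.c_[M[:,0],M[:,1],M[:,2]*.04+M[:,3]]
cr=np.array([[197,178],[495,65],[640,395],[330,525]])/4.5+[210,160]
X=np.linalg.solve(Hm,np.c_[cr,np.ones(4)].T);X=(X[:2]/X[2]).T;print(X.round(4),np.linalg.norm(X-np.roll(X,1,0),axis=1),X.mean(0))
d=[X[0]-X[3],X[1]-X[2]];print([np.degrees(np.arctan2(v[1],v[0])) for v in d], np.degrees(np.arctan2(*( (X[0]-X[1])[[0]]*-1, (X[0]-X[1])[[1]]))))
E
```

```text
[[0.5738 0.1165 0.2761]
 [0.5764 0.0184 0.2453]
 [0.5005 0.0391 0.1805]
 [0.4969 0.1358 0.2129]
 [0.5636 0.0876 0.2009]]
scene [[-0.3, 0.1], [-0.6, 0.1], [-0.5, 0.1], [0.0, -0.0], [-0.6, 0.1]]
top [[0.2, -0.2], [0.3, -0.3], [0.3, -0.3], [-0.0, 0.0], [0.3, -0.3]]
[0.53690169 0.0774695  0.2287171 ] [-0.65900545 -0.25119972  0.70895029] [0.07166445 0.07294919 0.0715338  0.07249983] 20.8658473273888
[[ 0.6591  0.2144]
 [ 0.7171  0.0566]
 [ 0.5409 -0.0103]
 [ 0.4786  0.1492]] [0.19196682 0.16806819 0.18847532 0.17122378] [0.59892452 0.10245492]
[np.float64(19.85479815407068), np.float64(20.79752293225807)] [20.16244626]
```

```bash
cat >> h.py <<'E'
W=R.from_euler('z',20.5,degrees=True)
n=W.apply([-.7071,0,.7071]);up=W.apply([.7071,0,.7071]);sd=W.apply([0,1,0])
C=np.array([.573,.0915,.190]); r=.072; h=.055
cap=lambda th:C+h*n+r*(up*np.cos(th)+sd*np.sin(th))
tang=lambda th:-up*np.sin(th)+sd*np.cos(th)
def ori(roll):  # tool z along -n, finger line y at angle roll from up
    y=up*np.cos(roll)+sd*np.sin(roll); z=-n; return R.from_matrix(np.c_[np.cross(y,z),y,z]).as_quat()
tcp=lambda th,d=0.,g=.054:cap(th)+(g+d)*n
E
python3 - <<'E'
from h import *
P=tri(np.array([[280,95],[425,207],[308,350],[168,235]])/3.5+[200,170],np.array([[412,248],[645,252],[583,452],[365,457]])/4.5+[210,160])-C
print(np.degrees(np.arctan2(P@sd,P@up)).round(1),(P@n).round(4))
lo=np.array([-3.12,-.3,-1.34,.26,-1.36,.01,-2.84]);hi=np.array([3.12,2.06,1.32,2.42,4.5,1.98,2.84])
for ro in range(0,360,30):
    q=[arm.ik(tcp(t),ori(np.radians(ro))) for t in np.radians(np.arange(0,360,20))]
    ok=[x is not None for x in q]; 
    if any(ok):
        g=np.array([x for x in q if x is not None]); print(ro,''.join('.X'[o] for o in ok),np.minimum(g-lo,hi-g).min().round(2),np.ptp(g,axis=0).round(2),g[0].round(2),arm.ik(tcp(.33,.1),ori(np.radians(ro))) is not None)
print(arm.read_time())
E
```

```text
[  18.9  -71.5 -160.7  108.8] [0.0542 0.0549 0.0543 0.0557]
0 XXXXX.......XXXXXX 0.06 [0.37 0.15 0.01 0.21 0.55 0.27 0.49] [ 0.67  0.53 -1.14  2.16  1.86  0.38 -1.56] True
30 XXXXX.......XXXXXX 0.06 [0.37 0.15 0.01 0.21 0.55 0.27 0.49] [ 0.67  0.53 -1.14  2.16  1.86  0.38 -1.04] True
60 XXXXX.......XXXXXX 0.06 [0.37 0.15 0.01 0.21 0.55 0.27 0.49] [ 0.67  0.53 -1.14  2.16  1.86  0.38 -0.52] True
90 XXXXX.......XXXXXX 0.06 [0.37 0.15 0.01 0.21 0.55 0.27 0.49] [ 0.67  0.53 -1.14  2.16  1.86  0.38  0.01] True
120 XXXXX.......XXXXXX 0.06 [0.37 0.15 0.01 0.21 0.55 0.27 0.49] [ 0.67  0.53 -1.14  2.16  1.86  0.38  0.53] True
150 XXXXX.......XXXXXX 0.06 [0.37 0.15 0.01 0.21 0.55 0.27 0.49] [ 0.67  0.53 -1.14  2.16  1.86  0.38  1.05] True
180 XXXXX.......XXXXXX 0.06 [0.37 0.15 0.01 0.21 0.55 0.27 0.49] [ 0.67  0.53 -1.14  2.16  1.86  0.38  1.58] True
210 XXXXX.......XXXXXX 0.06 [0.37 0.23 0.2  0.21 0.44 0.39 0.41] [ 0.57  0.45 -0.94  2.16  2.    0.25  1.93] True
240 XXXXX.......XXXXXX 0.06 [0.48 0.28 0.39 0.2  0.41 0.46 0.31] [ 0.45  0.39 -0.76  2.16  2.27  0.16  2.16] True
270 XXXXX.......XXXXXX 0.05 [0.56 0.23 0.38 0.21 0.44 0.29 0.51] [ 0.45  0.39 -0.76  2.16  2.27  0.16  2.69] True
300 XXXXX.......XXXXXX 0.02 [0.71 0.26 0.56 0.21 1.18 0.2  5.56] [ 0.67  0.53 -1.14  2.16  1.86  0.38 -2.61] True
330 XXXXX.......XXXXXX 0.06 [0.37 0.15 0.01 0.21 0.55 0.27 0.49] [ 0.67  0.53 -1.14  2.16  1.86  0.38 -2.09] True
0.1
```

```bash
cat >> h.py <<'E'
def ori2(tilt,flip=0,yaw=0.):  # finger line along sd, tool tilted by tilt (rad) about sd, steeper for +
    b=-n*np.cos(tilt)-up*np.sin(tilt); y=sd*(-1 if flip else 1); return (R.from_rotvec(-n*0+n*yaw)*R.from_matrix(np.c_[np.cross(y,b),y,b])).as_quat()
def tcp2(th,q,d=0.,g=.054): return cap(th)-(g+d)*R.from_quat(q).as_matrix()[:,2]
E
python3 - <<'E'
from h import *
for ti in range(-10,50,5):
  for f in(0,1):
    o=ori2(np.radians(ti),f)
    q=[arm.ik(tcp2(t,o),o) for t in np.radians(np.arange(0,360,20))]
    g=np.array([x for x in q if x is not None]); print(ti,f,''.join('.X'[x is not None] for x in q),g.min(0).round(2),g.max(0).round(2))
E
```

```text
-10 0 XXX...........XXXX [ 0.57  0.57 -1.14  2.27  2.46  0.48 -0.63] [ 0.88  0.69 -1.14  2.35  2.73  0.67 -0.56]
-10 1 XXX...........XXXX [ 0.57  0.57 -1.14  2.27  2.46  0.48  2.51] [ 0.88  0.69 -1.14  2.35  2.73  0.67  2.58]
-5 0 XXXX.........XXXXX [ 0.53  0.54 -1.14  2.21  2.24  0.38 -0.54] [ 0.88  0.68 -1.14  2.35  2.59  0.63 -0.32]
-5 1 XXXX.........XXXXX [ 0.42  0.46 -1.14  2.22  2.44  0.29  2.4 ] [ 0.88  0.68 -0.95  2.35  2.76  0.53  2.71]
0 0 XXXXX.......XXXXXX [ 0.5   0.52 -1.14  2.15  1.86  0.32 -0.44] [ 0.87  0.67 -1.13  2.36  2.41  0.59  0.06]
0 1 XXXXX.......XXXXXX [ 0.21  0.35 -0.95  2.16  2.27  0.13  2.28] [ 0.77  0.58 -0.57  2.36  2.71  0.42  2.79]
5 0 XXXXXX.....XXXXXXX [ 0.12  0.32 -1.15  2.1   0.7   0.04 -0.31] [ 0.85  0.65 -0.4   2.37  2.21  0.56  1.13]
5 1 XXXXXX.....XXXXXXX [ 0.02  0.31 -1.15  2.1  -0.85  0.02 -2.73] [ 0.81  0.58 -0.27  2.37  3.57  0.35  2.79]
10 0 XXXXXXXXXXXXXXXXXX [ 0.17  0.35 -1.14  2.02  0.88  0.13 -0.21] [ 0.83  0.63 -0.59  2.4   2.02  0.55  1.02]
10 1 XXXXXXXXXXXXXXXXXX [-0.28  0.3  -0.76  2.03 -0.62  0.02 -1.51] [ 0.59  0.49 -0.02  2.4   
[... 885 characters left out ...]
.3   2.15  0.36  0.76 -1.34]
35 0 XXXXXXXXXXXXXXXXXX [ 0.32  0.54 -1.15  1.68  0.61  0.68  0.91] [ 0.68  0.68 -0.96  2.07  0.87  1.07  1.17]
35 1 XXXXXXXXXXXXXXXXXX [ 0.02  0.42 -0.56  1.69  0.12  0.5  -1.85] [ 0.18  0.46 -0.28  2.08  0.32  0.88 -1.38]
40 0 XXXXXXXXXXXXXXXXXX [ 0.3   0.58 -1.15  1.61  0.58  0.8   0.97] [ 0.65  0.71 -0.96  2.01  0.84  1.2   1.19]
40 1 XXXXXXXXXXXXXXXXXX [ 0.01  0.45 -0.52  1.62  0.14  0.62 -1.81] [ 0.14  0.49 -0.26  2.02  0.29  1.   -1.4 ]
45 0 XXXXXXXXXXXXXXXXXX [ 0.27  0.62 -1.15  1.53  0.56  0.92  1.  ] [ 0.61  0.75 -0.96  1.94  0.79  1.32  1.2 ]
45 1 XXXXXXXXXXXXXXXXXX [-0.02  0.48 -0.49  1.55  0.15  0.74 -1.79] [ 0.11  0.53 -0.24  1.95  0.27  1.12 -1.42]
```

```bash
cat >> h.py <<'E'
O=ori2(np.radians(25),1); T0=np.radians(18.9)
E
python3 - <<'E'
from h import *
arm.movep(tcp2(T0,O,.10),O); print(arm.read_time(),arm.read_joint_positions())
arm.move_gripper(.75)
arm.pause(.3)
b=np.mean([arm.read_ft_force() for _ in range(10)],0);print("bias",b,arm.read_time())
np.save("bias.npy",b)
arm.line_to(tcp2(T0,O),.08); print("contact",arm.read_ft_force()-b, arm.read_tool_pos()-tcp2(T0,O))
arm.move_gripper(0,70); print(arm.read_opening(),arm.read_finger_force(),arm.read_ft_force()-b,arm.read_wrist_torque(),arm.read_time())
a=snapshot("scene")[130:330,180:400];c=snapshot("top")[130:330,180:400]
cv2.imwrite("pics/g.png",cv2.convertScaleAbs(cv2.resize(np.hstack([a,c]),None,fx=1.8,fy=1.8,interpolation=2),alpha=1.6))
E
```

```text
3.0167 [ 0.34874199  0.2682358  -0.71177205  1.76840125  0.21797043  0.8266526
 -1.64950112]
bias [ 0.47430072  0.35988692 -0.31253663] 3.6667
contact [-0.10113972 -0.62648388  0.23893109] [1.70331815e-04 5.81607892e-05 6.25392673e-04]
0.36076697887100717 68.75343561172485 [-3.69321917 -1.67579939  5.27122861] [-0.32331988  0.5921062   0.00406378] 5.475
```

View pics/g.png

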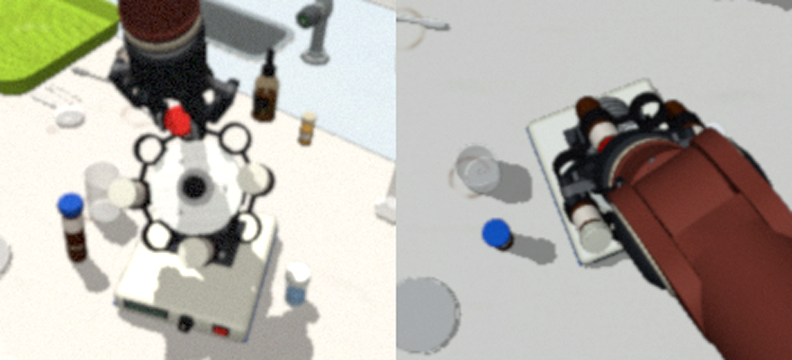

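The picture shows the fingers either side of the red cap, with the beaker, counter tube and pot undisturbed. I'll start turning.

```bash
cat >> h.py <<'E'
def sweep(degs,v=.04,fn="log.txt"):
    b=np.load("bias.npy"); out=[]
    for d in degs:
        arm.line_to(tcp2(np.radians(d),O),v)
        f=np.mean([arm.read_ft_force() for _ in range(6)],0)-b
        p=arm.read_tool_pos()-tcp2(0,O)+cap(0)-C; th=np.arctan2(p@sd,p@up)
        t=tang(th); er=up*np.cos(th)+sd*np.sin(th)
        out.append([d,np.degrees(th),-f@t,f@er,f@n,arm.read_time()]); print(np.round(out[-1],2))
        if np.linalg.norm(f)>45: print("STOP");break
    np.savetxt(open(fn,"a"),out)
E
python3 - <<'E'
from h import *
sweep(18.9+np.arange(10,61,10))
print(arm.read_opening())
E
```

```text
[28.9  28.92  0.25  0.98  8.94  6.04]
[38.9  38.78  0.52  1.04  7.26  6.51]
[48.9  48.57  1.89  0.12  8.61  6.98]
[58.9  58.32  2.59  0.49  9.78  7.44]
[68.9  68.05  2.54 -0.17  8.07  7.91]
[78.9  77.76  3.51 -0.17 10.24  8.38]
0.36145044622091177
```

```bash
python3 - <<'E'
from h import *
sweep(18.9+np.arange(70,361,10))
print(arm.read_opening(),arm.read_joint_positions().round(2) if hasattr(arm.read_joint_positions(),'round') else '')
E
```

```text
[88.9  87.48  4.07 -1.22 11.47  8.84]
[98.9  97.2   4.56 -1.04 12.55  9.31]
[108.9  106.95   5.22  -1.14  13.45   9.78]
[118.9  116.76   5.46  -2.07  14.76  10.24]
[128.9  126.66   6.58  -1.29  15.12  10.71]
[138.9  136.63   6.09  -2.42  14.81  11.18]
[148.9  146.6    5.81  -2.25  14.92  11.64]
[158.9  156.62   6.5   -1.92  13.28  12.11]
[168.9  166.56   6.54  -1.97  13.14  12.58]
[178.9  176.54   6.39  -2.86  10.83  13.04]
[ 188.9  -173.55    6.31   -3.64    9.58   13.51]
[ 198.9  -163.63    5.77   -3.56    9.09   13.98]
[ 208.9  -153.74    5.16   -1.81    7.69   14.44]
[ 218.9  -143.83    5.06   -1.75    5.5    14.91]
[ 228.9  -133.88    4.1    -1.12    4.51   15.38]
[ 238.9  -123.88    3.61   -1.25    4.76   15.84]
[ 248.9  -113.22    3.44   -0.83    5.82   16.31]
[ 258.9  -101.91    2.79   -0.54    5.49   16.77]
[268.9  -91.5    3.06  -0.48   7.76  17.24]
[278.9  -81.25   0.7   -1.63   7.22  17.71]
[288.9  -71.01   0.89  -1.98   7.58  18.18]
[298.9  -60.81   1.15  -2.35   7.24  18.64]
[ 3.089e+02 -5.069e+01  2.500e-01 -1.150e+00  7.540e+00  1.911e+01]
[ 3.189e+02 -4.064e+01 -1.000e-02 -2.090e+00  7.630e+00  1.958e+01]
[328.9  -30.65  -0.89  -1.32   7.17  20.04]
[338.9  -20.78   0.53  -2.46   6.46  20.51]
[348.9  -10.9   -0.38  -0.99   6.42  20.98]
[ 3.589e+02 -1.180e+00 -1.100e-01 -9.300e-01  7.500e+00  2.144e+01]
[368.9    8.58  -1.45  -1.07   7.83  21.91]
[ 3.789e+02  1.828e+01  2.000e-02 -1.190e+00  8.480e+00  2.238e+01]
0.36100733708747584 [ 0.27  0.43 -0.69  1.85  0.44  0.64 -1.85]
```

```bash
python3 - <<'E'
from h import *
sweep(18.9+np.arange(350,-1,-10),fn="log2.txt")
print(arm.read_opening())
for fn in("log.txt","log2.txt"):
    L=np.loadtxt(fn)[3:]; th=np.radians(L[:,1])
    A=np.c_[np.ones(len(th)),np.cos(th),np.sin(th)];x,res,*_=np.linalg.lstsq(A,L[:,2],rcond=None)
    print(fn,x,np.hypot(x[1],x[2]),np.degrees(np.arctan2(x[2],x[1])),(res/len(th))**.5)
E
```

```text
[368.9   11.3   -5.65  -1.02   7.26  22.84]
[358.9    1.71  -6.18  -1.96   7.85  23.31]
[348.9   -7.96  -5.79  -2.41   7.3   23.78]
[338.9  -17.6   -6.91  -2.1    9.48  24.24]
[328.9  -27.32  -7.03  -2.95   9.78  24.71]
[318.9  -37.13  -5.4   -2.38  11.15  25.18]
[308.9  -46.98  -6.06  -1.5   12.09  25.64]
[298.9  -56.97  -6.65  -2.98  12.87  26.11]
[288.9  -67.05  -5.63  -1.05  14.15  26.58]
[278.9  -77.23  -5.95  -1.57  14.24  27.04]
[268.9  -87.52  -4.14  -1.39  14.81  27.51]
[258.9  -97.88  -4.35  -1.02  14.52  27.98]
[ 248.9  -108.28   -3.54   -0.59   13.59   28.44]
[ 238.9  -118.74   -3.05    0.26   13.79   28.91]
[ 2.2890e+02 -1.2922e+02 -2.2900e+00 -3.0000e-02  1.2330e+01  2.9380e+01]
[ 218.9  -139.61   -0.83   -0.37   11.91   29.84]
[ 208.9  -150.02   -1.03    0.89   10.79   30.31]
[ 198.9  -160.35   -1.52   -0.76    9.67   30.78]
[ 188.9  -170.67    0.37   -0.88    9.95   31.24]
[178.9  179.11  -0.19   0.42   9.53  31.71]
[1.6890e+02 1.6892e+02 1.2800e+00 1.4000e-01 1.0010e+01 3.2170e+01]
[158.9  158.75   0.81   0.56  10.16  32.64]
[148.9  148.65  -0.16   0.35  10.47  33.11]
[138.9  138.6    0.5    0.3   10.43  33.58]
[128.9  128.58   1.27   0.24  10.38  34.04]
[118.9  118.65  -0.98   0.72   9.09  34.51]
[ 1.0890e+02  1.0857e+02 -6.0000e-01 -7.0000e-02  9.6300e+00  3.4980e+01]
[98.9  98.69 -0.73  0.19  9.67 35.44]
[88.9  88.88 -2.46 -0.35  7.61 35.91]
[78.9  79.12 -2.77 -0.08  7.94 36.38]
[68.9  69.43 -4.08 -1.86  6.91 36.84]
[58.9  59.67 -3.91 -1.4   6.47 37.31]
[48.9  50.   -3.64 -0.99  5.96 37.78]
[38.9  40.34 -5.   -1.02  5.58 38.24]
[28.9  30.7  -5.98 -0.48  6.03 38.71]
[18.9  21.05 -5.42 -1.72  6.5  39.17]
0.3592926215956478<stdin>:5: UserWarning: loadtxt: input contained no data: "log.txt"
Traceback (most recent call last):
IndexError: too many indices for array: array is 1-dimensional, but 2 were indexed
```

```bash
wc -l log*.txt; python3 - <<'E'
import numpy as np
F=np.array("48.57 1.89 58.32 2.59 68.05 2.54 77.76 3.51 87.48 4.07 97.2 4.56 106.95 5.22 116.76 5.46 126.66 6.58 136.63 6.09 146.6 5.81 156.62 6.5 166.56 6.54 176.54 6.39 -173.55 6.31 -163.63 5.77 -153.74 5.16 -143.83 5.06 -133.88 4.1 -123.88 3.61 -113.22 3.44 -101.91 2.79 -91.5 3.06 -81.25 .7 -71.01 .89 -60.81 1.15 -50.69 .25 -40.64 -.01 -30.65 -.89 -20.78 .53 -10.9 -.38 -1.18 -.11 8.58 -1.45 18.28 .02".split(),float).reshape(-1,2)
B=np.array("-7.96 -5.79 -17.6 -6.91 -27.32 -7.03 -37.13 -5.4 -46.98 -6.06 -56.97 -6.65 -67.05 -5.63 -77.23 -5.95 -87.52 -4.14 -97.88 -4.35 -108.28 -3.54 -118.74 -3.05 -129.22 -2.29 -139.61 -.83 -150.02 -1.03 -160.35 -1.52 -170.67 .37 179.11 -.19 168.92 1.28 158.75 .81 148.65 -.16 138.6 .5 128.58 1.27 118.65 -.98 108.57 -.6 98.69 -.73 88.88 -2.46 79.12 -2.77 69.43 -4.08 59.67 -3.91 50 -3.64 40.34 -5 30.7 -5.98 21.05 -5.42".split(),float).reshape(-1,2)
def fit(L,dc):
    t=np.radians(L[:,0]);A=np.c_[dc,np.cos(t),np.sin(t)];x,*_=np.linalg.lstsq(A,L[:,1],rcond=None)
    print(x[:-2].round(2),np.hypot(*x[-2:]).round(2),np.degrees(np.arctan2(x[-1],x[-2])).round(1),np.std(A@x-L[:,1]).round(2))
fit(F,np.ones(len(F)));fit(B,np.ones(len(B)))
fit(np.r_[F,B],np.c_[np.r_[np.ones(len(F)),np.zeros(len(B))],np.r_[np.zeros(len(F)),np.ones(len(B))]])
E
```

```text
0 log.txt
0 log2.txt
0 total
[3.04] 3.44 161.6 0.45
[-3.14] 3.6 158.0 0.59
[ 3.04 -3.14] 3.52 159.7 0.54
```

Both directions agree: the stiffest point comes with red at about 160° and the load is about 0.25 N m. That puts the heavy side 110° anticlockwise of red, so it is lowest with red at 69.7°. Next I move there and check.

```bash
python3 - <<'E'
from h import *
sweep([30,40,50,60,70.5]); arm.pause(.8); sweep([70.7]); arm.pause(.5)
print(arm.read_opening(),arm.read_finger_force(),max(map(abs,arm.read_dq())),arm.read_tool_pos(),arm.read_time())
a=snapshot("scene")[130:330,180:400];c=snapshot("top")[130:330,180:400]
cv2.imwrite("pics/f.png",cv2.convertScaleAbs(cv2.resize(np.hstack([a,c]),None,fx=1.8,fy=1.8,interpolation=2),alpha=1.6))
# predicted pixels of caps (top faces) in picture coords
for k in range(4):
    x=cap(np.radians(69.7+90*k)); print(k,[((lambda u:((u[:2]/u[2]-[180,130])*1.8+[396*j,0]).round(0))(proj(m)@np.r_[x,1])) for j,m in enumerate(("scene","top"))])
E
```

```text
[30.   29.03 -0.34 -1.34  7.33 39.67]
[40.   38.62  1.64 -1.68  7.89 40.14]
[50.   48.25  1.   -1.45  8.82 40.61]
[60.   57.85  0.81 -1.05  9.76 41.08]
[70.5  67.93  2.37 -1.08 10.5  41.56]
[70.7  67.97  3.66 -1.91 10.56 42.61]
0.3597334552102086 71.11837863922119 0.001473293975393561 [0.51346841 0.14053581 0.29909276] 43.1083
0 [array([133., 151.]), array([585., 202.])]
1 [array([151., 241.]), array([643., 251.])]
2 [array([242., 223.]), array([714., 190.])]
3 [array([222., 130.]), array([660., 136.])]
```

View pics/f.png

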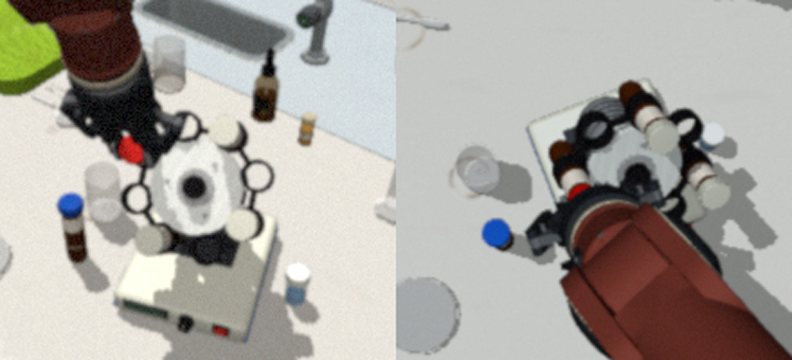

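The white caps sit within a few pixels of the predicted spots (scene crop (153,238), (246,222), (228,132)), so the wheel follows the tool. The bystanders are in place. I'll trim the last 1.7° and hand in.

```bash
python3 - <<'E'
from h import *
sweep([72.5],v=.01); arm.pause(1.); sweep([72.5],v=.01); arm.pause(1)
print(arm.read_opening(),arm.read_finger_force(),max(map(abs,arm.read_dq())),arm.read_time())
p=arm.read_tool_pos()-tcp2(0,O)+cap(0)-C; th=np.degrees(np.arctan2(p@sd,p@up)); print(th)
if abs(th-69.7)<2: print(ticket.finish_job())
E
```

```text
[72.5  69.1   4.61 -1.37 13.23 43.58]
[72.5  69.13  4.54 -2.5  11.8  44.83]
0.3582717964751417 71.22962236404419 0.002819736724806626 45.8333
69.09375880505696
the job is handed in; nothing more can be done
None
```

I handed the job in with the gripper still holding the red cap and the wheel still. The heavy side, measured at about 110° anticlockwise of the red cap, is within about 1° of the lowest point by my measurement; I turned the wheel a full turn each way to find it, used 46 of the 69 s, and left the counter tube, beaker and pot untouched.

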